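# Set a rim roller catch by its star wheel

### The arm

A 7-joint arm with a two-finger parallel gripper is mounted at the origin on a cart in front of the work surface, level with it; the furniture and walls round the work are solid. World frame = base frame: x ahead of the robot, y to its left, z up, the work surface at z = 0. Lengths are in m, angles in rad, forces in N, time in s.
With the tool pointing down it reaches from about 0.4 to 0.9 m from the base axis. Payload 5.6 kg.
Tool frame: the origin (TCP) lies on the centre line of the jaws, within the pads' length; the fingertips stand 19 mm ahead of it and the grasp point (between the pads) is the TCP; z points along the fingers, y is the line along which they close (so a half turn about z gives the same grasp; the last joint's range is limited). The gripper opens to 92 mm and grips with 3 to 60 N. Pads are 20 mm wide; open, the fingers measure 128 mm over their backs; the gripper's body (75 mm by 189 mm) begins 69 mm behind the grasp point.
Start: joints at [1.296, 0.468, -0.012, 1.603, 0.006, 1.071, -0.056], TCP at [0.149, -0.633, 0.234] pointing down, gripper open.
Joint ranges: [-2.53, 2.53], [-0.31, 2.02], [-1.57, 1.55], [0.28, 2.44], [-1.29, 4.43], [0.15, 1.84], [-2.92, 2.92]. Speed limits (rad/s): [2.57, 2.57, 3.14, 3.14, 3.14, 3.14, 3.14].

### API

Orientations are given as a unit quaternion [x, y, z, w].
In Python, from workcell import robot gives the robot as it stands. The module is installed in compiled form; this text tells all that it offers.
- The arm moves only by the tool play_rows, never from a script. Its argument "moves" is a list of rows, each an object with "travel": the shift along the tool's x, y, z in cm, a list of three; "twist": the turn, a rotation vector about the tool's x, y, z in rad, a list of three; "hand": the closure, from 0 (fully open) to 1 (shut). A call has 1 to 20 rows; each row is the pose to reach, as a shift and turn from the pose commanded when the call began, along the tool's axes at that moment; what a row does not reach only later rows make up. A row lasts 1/10 s, in which the tool goes at most 50 mm and 8.59 degrees, less where a joint would pass 70% of its speed; a pose out of reach is approached as far as the arm can. A call with a gripper value outside its range is refused whole. The fingers move at their own pace and stop on an object; the grip force is fixed at half the most. Time passes only in rows, so rows that repeat a pose let the fingers close. It gives the time, the measured TCP pose, the force, the opening and the grip force at its end, in the units of the state.
- robot.observe(): the state, without advancing time (a new reading comes with each control period).
- robot.capture(name): name is "side" or "top" or "wrist"; returns a dict with "image" (420x560x3 uint8, red, green, blue), "depth" (420x560 float32, m along the optical axis (not along the pixel's ray), 0 where there is no reading), "K" (3x3 intrinsics, pixels), "k1" (the pictures are not rectified: a ray, as slopes to the right and down, at radius r is drawn at 1 + k1 r^2 times it, then the intrinsics apply), "world_from_camera" (4x4, takes a point from camera to world coordinates); the wrist camera has in their place "hand_eye" (4x4, takes a point from camera to tool coordinates, whose origin is the TCP and whose axes are the flange's). Camera axes: x right, y up, looking along -z (the intrinsics and any distortion apply to the point x, -y, -z); pixel columns grow to the right and rows downward; lengths in m; the calibration is good to about 2 mm. A picture is of the moment at which its call begins: read the wrist's pose just before it.
- robot.sign_off(): hands the job in; it is judged then, once.
Trained networks look in the newest picture that a camera, given by its name, has taken for a name from the list of things; names that differ only in an ending like _2 or _b are one class to them, and where a whole thing is asked for, a point or a joint stands for the part that bears it (a point fixed in the world has none). Each returns a list of dicts, best first, with "p" (0 to 1); they miss things now and then, are a little off and sometimes report something else, mostly with a low value. They report only what shows in the picture. A call takes as long as a camera call. They do not tell look-alikes from the thing itself.
- robot.trace(camera, label): "region" (420x560 bool, what is visible of it) and "centre" ([row, column] as shares, 0 to 1, of the picture: columns of its width, rows of its height, amid what is visible of it).
- robot.mark_of(camera, label): "centre" ([row, column] as shares, 0 to 1, of the picture: columns of its width, rows of its height: a listed point, or the origin of a listed thing).
The state is a dict: "time_s": time; "joints": joint angles; "joint_velocities": joint speeds; "joint_efforts": joint torques, N m; "eef_pos": TCP position; "tool_rot": TCP orientation; "wrist_force": force on the tool from outside, world axes, zero at the start; "torque": the same for the moment, N m; "opening": finger opening in m; "gripper_force": force on a finger pad.
Only numpy, scipy, OpenCV 4.12 (cv2) and the standard library are available. Lean on these libraries where they do the work, as an engineer would, in place of code of your own. Each camera call takes 0.05 s, during which the arm holds its last target. There are 200 camera calls.

### The job

Take the small screwdriver out of the wooden block, put its blade through the slot in the top of the catch case and push the star wheel round tooth by tooth, the way the stamped arrow points, until you feel the roller come up against the strike and bear on it. Push gently and stop there, do not force the wheel; then stand the screwdriver back in the block and leave the other tools as they are.

Things in the scene. Friction and masses are not known exactly. Their poses are not given: they have to be found in the camera images.
- setting_board: plywood board 120 x 196 x 14 mm, fixed to the bench. Origin: centre of its underside; x = away from the robot at yaw 0, y = left, z = up. It carries a rim roller catch on its left half (grey case 66 mm in x, 60 in y, its upper face 75 mm above the bench) and, on its right half, the strike, a steel angle 46 mm wide whose top is 62 mm above the bench.
- slot (a point): centre of the slot in the steel plate on the case, at the plate's upper face, 75 mm above the bench; axes as the board's. Slot 34 mm long in x, 12 wide in y; plate 4 mm thick. Under it the rim of the star wheel shows; a tool 7 mm thick goes down between two teeth until its tip is 13 mm under the plate's upper face, and can then be swept along the slot's x.
- roller: steel roller of the catch, diameter 22 mm, 22 high, axis upright, at the case's right side; origin at its centre, axes as the board's. Moves to the board's -y, towards the strike, set to the gap of the customer's door: 2 to 6 mm off, different each time, not measured. Once it bears, the push at the teeth rises by 9 N for each mm: 5 N there presses it on with 30 N, 7 N with 50 N, 10 N with 85 N.
- rack: wooden screwdriver block 140 x 46 x 46 mm, fixed; origin: centre of its underside; three holes in a row along its x at -45, 0 and +45 mm. The small screwdriver stands in the hole at -45, the large one in that at +45; the middle one is empty.
- rack_hole (a point): centre of the mouth of the hole at -45 mm, on the block's upper face, 46 mm above the bench. Hole diameter 10.5 mm, chamfered, 40 mm deep (floor 6 mm above the bench).
- driver_grip (a point): centre of the handle of the small screwdriver (130 mm long; round handle 17 mm thick and 70 mm long, from 35 mm below to 35 mm above this point when it stands). It stands blade down, about 95 mm from its tip to this point. Its y axis runs from the blade to the handle.
- driver_tip (a point): tip of the small screwdriver's blade, on its axis; shank 6.8 mm thick, 60 mm long from the tip to the handle; 95 mm from driver_grip.
- large_driver: the large screwdriver (180 mm long, handle 23 mm thick) that stands in the block too; origin at half its length; to be left standing.
- oil_bottle: upright oil bottle with a long spout, 37 mm wide and 122 mm tall, behind the board; to be left standing.
- wheel_axis (a point): centre of the steel star wheel, 32 mm straight below point slot (fixed; does not turn). Wheel radius 26 mm, 9 teeth 40 degrees apart, 10 mm high, 2.6 thick at the tip (6 mm under the plate's upper face), on a level axis along the board's y; it starts at any angle. Top teeth pushed to the board's +x (stamped arrow) run the roller out, 1.5 mm a tooth. Turns at 2 to 3 N, stays where left.
There are look-alikes about, which are no part of the job. There is more than one size of the part that bears driver_grip; the job needs the larger.

How it is judged:
On the way, in this order (a step that is already met when the one before it is completed fails the run):
1. the roller is run out with the small screwdriver (distance of roller from where it was at the start of the episode above 0.0016 m and contact force between small_driver and setting_board above 0.5 N).
2. the roller bears on the strike (contact force between roller and anything else above 8 N), for 0.2 s.
At the end, for the whole second after the job is handed in: the roller bears on the strike with more than 6 N, at rest; the small screwdriver stands blade down in a hole of the block (tip within 15 mm of the bench, tilted less than 0.2 rad); the large screwdriver within 30 mm of where it stood (contact force between roller and anything else above 6 N and angle between driver_tip's own y axis and vertical below 0.2 rad and height (world z) of driver_tip below 0.015 m and horizontal distance between driver_tip and rack below 0.055 m and distance of large_driver from where it was at the start of the episode below 0.03 m and linear speed of roller below 0.005 m/s); the robot touches nothing.
It fails at once if the wheel is forced: the roller is jammed on the strike with more than 90 N (contact force between roller and anything else above 90 N).
It fails at once if the gripper itself presses on the catch with more than 15 N (contact force between the arm and setting_board above 15 N).
It fails at once if the large screwdriver or the oil bottle is knocked over (distance of large_driver from where it was at the start of the episode above 0.06 m or distance of oil_bottle from where it was at the start of the episode above 0.05 m).
It also fails if it takes over 72 s, if anything falls off the work surface, if the arm or the gripper's body presses on something with over 40 N, if the wrist force passes 120 N, or if a joint passes its speed limit or range.

## Working session

There is one attempt and no reset: what is moved stays moved. The work goes in short steps, Python scripts to look and compute and a tool call to move; the robot and the scene stay as the last step left them, time stands still between calls to the robot, and variables do not carry over. Pictures are saved under pics/ and viewed, at most 10 in all, crops included, and the job is handed in when it is done.

Besides the shell and the picture viewer there is one more tool, called in YAML: its name, and indented under it one key for each argument. play_rows: Moves the arm, as the interface text tells. Its arguments: {"type":"object","properties":{"moves":{"type":"array","items":{"type":"object","properties":{"travel":{"type":"array","items":{"type":"number"}},"twist":{"type":"array","items":{"type":"number"}},"hand":{"type":"number"}}}}},"required":["moves"]}

```bash
mkdir -p pics; cat > h.py <<'E'
import numpy as np, cv2
from workcell import robot
from scipy.spatial.transform import Rotation as R
def cap(n,save=None):
    s=robot.observe(); c=robot.capture(n)
    if n=='wrist':
        T=np.eye(4);T[:3,:3]=R.from_quat(s['tool_rot']).as_matrix();T[:3,3]=s['eef_pos'];c['T']=T@c['hand_eye']
    else: c['T']=c['world_from_camera']
    if save: cv2.imwrite('pics/'+save,c['image'][:,:,::-1])
    return c
def ray(c,u,v):
    K=c['K'];d=np.array([(u-K[0,2])/K[0,0],(v-K[1,2])/K[1,1]]);s=d.copy()
    for _ in range(20): s=d/(1+c['k1']*(s@s))
    return s
def world(c,u,v,d=None,z=None):
    s=ray(c,u,v);r=c['T'][:3,:3]@np.array([s[0],-s[1],-1]);o=c['T'][:3,3]
    if z is not None: return o+r*(z-o[2])/r[2]
    if d is None: d=c['depth'][int(round(v)),int(round(u))]
    return o+r*d
def cloud(c,region):
    vs,us=np.nonzero(region&(c['depth']>0));return np.array([world(c,u,v) for u,v in zip(us,vs)])
E
python3 - <<'E'
from h import *
np.set_printoptions(precision=4,suppress=True)
s=robot.observe();print(s)
ims=[]
for n in ['top','side']:
    c=cap(n,n+'0.png');print(n,c['T'][:3,3],c['K'][0,0],c['k1'])
    for l in ['setting_board','slot','roller','rack','rack_hole','driver_grip','driver_tip','large_driver','oil_bottle','wheel_axis']:
        for m in robot.mark_of(n,l)[:4]:
            v,u=m['centre'][0]*420,m['centre'][1]*560
            print(l,round(m['p'],2),(round(u),round(v)),world(c,min(u,559),min(v,419)))
E
```

```text
{'time_s': 0.0, 'joints': array([ 1.296 ,  0.4684, -0.0116,  1.6036,  0.006 ,  1.0714, -0.0563]), 'joint_velocities': array([ 0.0001, -0.0001, -0.0012, -0.0001,  0.0006, -0.0003, -0.001 ]), 'joint_efforts': array([ -0.0006, -52.0583,  -0.0127, -24.3754,  -0.0567,   0.0171,
         0.0001]), 'eef_pos': array([ 0.1491, -0.6321,  0.2327]), 'tool_rot': array([ 0.9933,  0.1156, -0.0002, -0.0009]), 'wrist_force': array([ 0.0657, -0.4346,  0.9309]), 'torque': array([-0.012 ,  0.0279,  0.0048]), 'gripper_force': 0.0, 'opening': 0.0913317769233989}
top [ 0.4239 -0.1942  0.9429] 441.3576088187005 0.008157217732335782
setting_board 0.96 (218, 247) [ 0.4451 -0.0462  0.0577]
slot 0.59 (189, 245) [0.4507 0.0123 0.0643]
roller 0.4 (193, 248) [0.4431 0.0002 0.0775]
rack 0.56 (372, 237) [ 0.4625 -0.3553  0.0461]
rack_hole 0.78 (376, 258) [ 0.4212 -0.3618  0.0446]
driver_grip 0.44 (380, 253) [ 0.4297 -0.3545  0.1299]
driver_grip 0.43 (336, 265) [ 0.4095 -0.2775  0.0958]
driver_tip 0.48 (336, 263) [ 0.4117 -0.2781  0.0923]
driver_tip 0.43 (368, 258) [ 0.4221 -0.3463  0.0467]
large_driver 0.6 (368, 210) [ 0.5221 -0.3554  0.0092]
oil_bottle 0.78 (220, 164) [ 0.6118 -0.0505  0.0693]
wheel_axis 0.6 (197, 245) [ 0.4498 -0.0072  0.0784]
side [0.1447 0.3928 0.6366] 535.3748807187849 0.06877014117238699
slot 0.69 (328, 156) [ 0.565  -0.4316  0.029 ]
slot 0.61 (250, 303) [ 0.4688 -0.0211  0.0357]
roller 0.69 (276, 291) [ 0.4399 -0.0455  0.0568]
rack 0.61 (349, 205) [ 0.4665 -0.3369  0.0066]
rack_hole 0.71 (278, 295) [ 0.4352 -0.0456  0.0498]
rack_hole 0.66 (377, 188) [ 0.4249 -0.3595  0.0485]
driver_grip 0.74 (384, 162) [ 0.4185 -0.3619  0.1073]
driver_grip 0.49 (369, 206) [ 0.4047 -0.2794  0.0707]
driver_tip 0.52 (365, 233) [ 0.4064 -0.281   0.0076]
large_driver 0.64 (331, 158) [ 0.5548 -0.4257  0.0322]
oil_bottle 0.4 (332, 158) [ 0.5172 -0.3539  0.0861]
wheel_axis 0.8 (250, 321) [0.4305 0.031  0.0752]
```

```bash
python3 -c "
import cv2,numpy as np
a=cv2.imread('pics/top0.png');b=cv2.imread('pics/side0.png')
cv2.imwrite('pics/both0.png',cv2.resize(np.vstack([a,b]),(400,600)))"
```

```text
(no output)
```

View pics/top0.png

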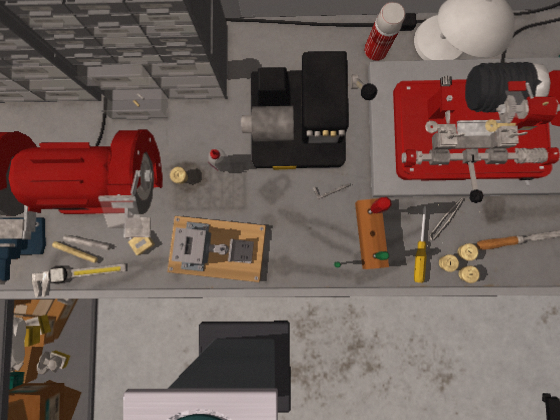

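View pics/side0.png

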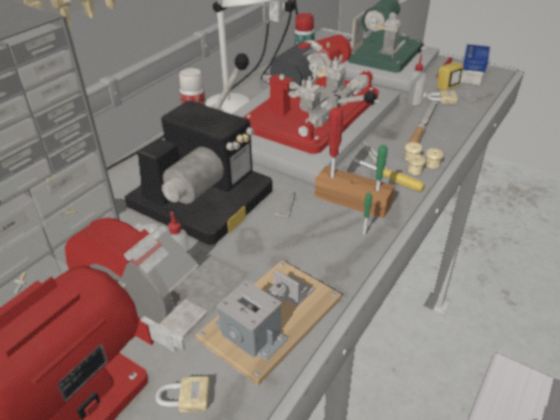

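Candidates for the small screwdriver: green handle standing in the block's near end (top 380,255), smaller green one free-standing/other holder at (336,264), yellow one lying at (420,260), and red large one at (378,205). By the description I choose the green one in the block. Next is a close crop, plus the geometry of the board.

```bash
cat > m1.py <<'E'
from h import *
np.set_printoptions(precision=4,suppress=True)
c=cap('top');im=c['image'][:,:,::-1]
a=cv2.resize(im[200:290,160:275],None,fx=3.4,fy=3.4,interpolation=2);b=cv2.resize(im[190:280,325:440],None,fx=3.4,fy=3.4,interpolation=2)
cv2.imwrite('pics/crop1.png',np.hstack([a,b]))
P=np.array([[world(c,u,v) if c['depth'][v,u]>0 else [0,0,-1] for u in range(160,400)] for v in range(190,290)])
Q=P.reshape(-1,3)
def rect(n,m):
    q=Q[m];q=q[:,:2]
    from_=cv2.minAreaRect((q*1000).astype(np.float32));print(n,len(q),'med z',np.median(Q[m][:,2]),from_)
B=(Q[:,1]>-.16)&(Q[:,1]<.07)&(Q[:,0]<.54)
for z in [.014,.062,.075]: print(z,(B&(abs(Q[:,2]-z)<.004)).sum())
rect('board',B&(abs(Q[:,2]-.014)<.005))
rect('casetop',B&(abs(Q[:,2]-.0755)<.004)&(Q[:,1]>-.04))
rect('strike',B&(abs(Q[:,2]-.062)<.004)&(Q[:,1]<-.05))
rk=(Q[:,1]<-.31)&(abs(Q[:,2]-.046)<.005)
rect('rack',rk)
d=(Q[:,1]<-.31)&(Q[:,2]>.1)
print('tall',Q[d][:60])
s=(Q[:,1]<-.25)&(Q[:,1]>-.31)&(Q[:,2]>.05);print('mini',Q[s])
E
python3 m1.py
```

```text
0.014 3059
0.062 180
0.075 900
board 3249 med z 0.014984066116621064 ((444.9460144042969, -34.70244598388672), (196.11692810058594, 120.0381088256836), 83.34491729736328)
casetop 908 med z 0.07578788207036591 ((449.9522705078125, 9.93463134765625), (60.773433685302734, 65.89329528808594), 83.23751831054688)
strike 82 med z 0.06222292562526066 ((442.53607177734375, -61.92627716064453), (22.69904327392578, 44.064754486083984), 83.26107788085938)
rack 1354 med z 0.04682850130859045 ((471.9307861328125, -357.6578369140625), (140.07525634765625, 46.61772918701172), 4.9144744873046875)
tall [[ 0.5276 -0.3554  0.1825]
 [ 0.5273 -0.3566  0.1851]
 [ 0.5266 -0.3477  0.178 ]
 [ 0.5255 -0.3478  0.1861]
 [ 0.5258 -0.35    0.1839]
 [ 0.5253 -0.3509  0.1877]
 [ 0.5256 -0.3531  0.1851]
 [ 0.5254 -0.3546  0.1863]
 [ 0.5254 -0.3564  0.1859]
 [ 0.5254 -0.358   0.1862]
 [ 0.5249 -0.346   0.1779]
 [ 0.5241 -0.3466  0.1835]
 [ 0.5239 -0.348   0.1848]
 [ 0.5237 -0.3493  0.1867]
 [ 0.5235 -0.3509  0.1875]
 [ 0.5235 -0.3525  0.1876]
 [ 0.5236 -0.3543  0.1871]
 [ 0.5234 -0.3558  0.1884]
 [ 0.5233 -0.3573  0.1
[... 1336 characters left out ...]
 0.4121 -0.2752  0.0746]
 [ 0.4123 -0.2756  0.0909]
 [ 0.4123 -0.2774  0.0918]
 [ 0.4123 -0.2792  0.0928]
 [ 0.4123 -0.2808  0.0963]
 [ 0.4122 -0.283   0.0929]
 [ 0.4122 -0.2849  0.0935]
 [ 0.4102 -0.275   0.0766]
 [ 0.4104 -0.2755  0.0919]
 [ 0.4104 -0.2772  0.0939]
 [ 0.4104 -0.279   0.0946]
 [ 0.4103 -0.2813  0.0913]
 [ 0.4103 -0.2833  0.0897]
 [ 0.4103 -0.2847  0.0943]
 [ 0.4082 -0.2751  0.0753]
 [ 0.4085 -0.2755  0.0916]
 [ 0.4085 -0.2773  0.0922]
 [ 0.4085 -0.2791  0.0933]
 [ 0.4085 -0.2808  0.0954]
 [ 0.4085 -0.2827  0.0953]
 [ 0.4084 -0.2849  0.092 ]
 [ 0.4064 -0.2762  0.0831]
 [ 0.4065 -0.2777  0.0877]
 [ 0.4065 -0.2794  0.0903]
 [ 0.4066 -0.2809  0.0943]
 [ 0.4066 -0.2828  0.0934]]
```

View pics/crop1.png

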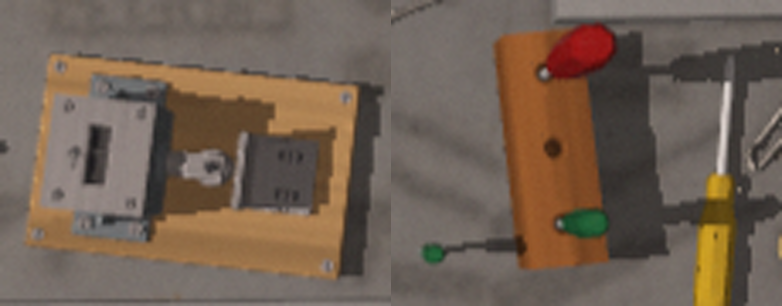

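The picture shows the board with case slot at about (188,245), the strike to its right, and the green handle leaning slightly in the block's near hole (shank at ~(375,256)). The mini green one at (336,264) stands outside the block: it's the smaller look-alike. Now I'll measure the handle axis and the slot.

```bash
cat > m2.py <<'E'
from h import *
np.set_printoptions(precision=4,suppress=True)
for n,box in [('top',(355,240,400,275)),('side',(368,135,395,195))]:
    c=cap(n);im=cv2.cvtColor(c['image'],cv2.COLOR_RGB2HSV)
    g=(im[...,0]>50)&(im[...,0]<90)&(im[...,1]>110);m=np.zeros_like(g);m[box[1]:box[3],box[0]:box[2]]=1
    p=cloud(c,g&m);print(n,len(p),p.min(0),p.max(0))
    for z in np.arange(.06,.15,.01):
        q=p[abs(p[:,2]-z)<.005]
        if len(q)>3: print(round(z,3),len(q),q.mean(0),q[:,1].min(),q[:,1].max(),q[:,0].min(),q[:,0].max())
    if n=='top':
        for u,v in [(188.5,245.3)]: print('slot',world(c,u,v,z=.075))
        # dark slot pixels
        gr=cv2.cvtColor(c['image'],cv2.COLOR_RGB2GRAY);print(gr[232:258,182:196])
E
python3 m2.py
```

```text
top 81 [ 0.4192 -0.367   0.072 ] [ 0.4322 -0.3533  0.1391]
0.1 6 [ 0.4255 -0.3549  0.1006] -0.35860975603417167 -0.3536350329036001 0.4192179761282499 0.43049572662308905
0.11 7 [ 0.4264 -0.3547  0.1119] -0.358555203283775 -0.35328405223585835 0.4192563850581666 0.43221551715294454
0.12 8 [ 0.4259 -0.3547  0.121 ] -0.35668075867014176 -0.35328185432311643 0.42112191516830433 0.4321157676283344
0.13 17 [ 0.4252 -0.3564  0.1316] -0.3619536462730324 -0.3533249272802204 0.4193025843639684 0.4320145502647606
0.14 39 [ 0.4269 -0.3608  0.137 ] -0.3670495167948563 -0.3545956858038849 0.4210944406555335 0.4319086216705046
slot [0.4492 0.0102 0.075 ]
[[133 134 135 134 129 133 136 136 137 132 133 136 135 134]
 [136 135 133 133 133 133 138 139 136 134 132 134 137 132]
 [133 135 134 132 132 133 137 139 133 133 134 136 135 133]
 [133 133 137 133 133 134 137 138 135 132 135 135 137 134]
 [135 137 136 129 106  98 111 115 119 130 133 139 137 134]
 [134 138 135 124  82  50  59  72  83  91 104 140 137 132]
 [133 139 135 124  73  36  36  52  67  67  87 142 135 134]
 [137 138 136 123  73  36  37  49  64 
[... 1004 characters left out ...]
40 139 136 134 135]
 [138 136 134 138 139 135 135 133 138 138 136 136 135 136]]
side 61 [ 0.4192 -0.3614  0.0742] [ 0.4282 -0.3525  0.1353]
0.08 4 [ 0.4232 -0.3581  0.0774] -0.3589999155147182 -0.357220135368032 0.42143795805087997 0.42475719075787355
0.1 18 [ 0.4236 -0.3571  0.101 ] -0.3598965406091724 -0.3543008710518277 0.4204310487124616 0.42740552366670576
0.11 5 [ 0.4235 -0.3564  0.1086] -0.35852645685551743 -0.355041414005832 0.4198269952497592 0.42632651776234914
0.12 16 [ 0.4234 -0.3562  0.1209] -0.3594540596886321 -0.3524735569864874 0.4192174072898716 0.4267006774691618
0.13 15 [ 0.4235 -0.357   0.1299] -0.3614380777712737 -0.35355271108516584 0.4195389350136681 0.4281507938906505
```

```bash
cat > go.py <<'E'
import sys
from h import *
np.set_printoptions(precision=3,suppress=True)
def go(p,yaw_close=None):
    s=robot.observe();M=R.from_quat(s['tool_rot']).as_matrix();d=(np.array(p)-s['eef_pos'])
    print('travel cm',M.T@d*100,'close az',np.degrees(np.arctan2(M[1,1],M[0,1])),'z',M[:,2],'t',s['time_s'],'w',s['wrist_force'])
    if yaw_close is not None:
        t=np.radians(yaw_close);y=np.array([np.cos(t),np.sin(t),0]);z=np.array([0,0,-1.]);D=np.c_[np.cross(y,z),y,z]
        print('twist',R.from_matrix(M.T@D).as_rotvec())
if __name__=='__main__':
    a=[float(x) for x in sys.argv[1:]];go(a[:3],a[3] if len(a)>3 else None)
E
python3 go.py .426 -.3617 .21 -85.1
```

```text
travel cm [ 33.153 -20.011   2.356] close az -76.71997176336804 z [-0. -0. -1.] t 1.25 w [-0.398  0.584 -0.534]
twist [0.    0.    0.146]
```

play_rows:
  moves:
    - {"travel":[5,-3,0.3],"twist":[0,0,0.03],"hand":0.4}
    - {"travel":[9,-5.5,0.5],"twist":[0,0,0.06],"hand":0.4}
    - {"travel":[13,-8,1],"twist":[0,0,0.1],"hand":0.4}
    - {"travel":[17,-10.3,1.2],"twist":[0,0,0.146],"hand":0.4}
    - {"travel":[21,-12.7,1.5],"twist":[0,0,0.146],"hand":0.4}
    - {"travel":[25,-15.1,1.8],"twist":[0,0,0.146],"hand":0.4}
    - {"travel":[29,-17.5,2],"twist":[0,0,0.146],"hand":0.4}
    - {"travel":[31.5,-19,2.2],"twist":[0,0,0.146],"hand":0.4}
    - {"travel":[33.15,-20,2.36],"twist":[0,0,0.146],"hand":0.4}
    - {"travel":[33.15,-20,2.36],"twist":[0,0,0.146],"hand":0.4}
    - {"travel":[33.15,-20,2.36],"twist":[0,0,0.146],"hand":0.4}

```text
time_s: 2.35
eef_pos: [0.4255, -0.3624, 0.21]
tool_rot: [0.999, 0.043, -0.0, 0.0]
wrist_force: [-0.3, -0.9, 1.0]
opening: 0.0553
gripper_force: 0.0
```

```bash
python3 - <<'E'
from h import *
from go import go
go([.426,-.3617,.11])
c=cap('wrist','w1.png')
for l in ['driver_grip','rack_hole']:
    for m in robot.mark_of('wrist',l)[:3]:
        v,u=m['centre'][0]*420,m['centre'][1]*560;print(l,m['p'],u,v,world(c,u,v))
im=cv2.cvtColor(c['image'],cv2.COLOR_RGB2HSV);g=(im[...,0]>50)&(im[...,0]<90)&(im[...,1]>110)
p=cloud(c,g);p=p[(abs(p[:,0]-.426)<.03)&(abs(p[:,1]+.36)<.03)]
for z in np.arange(.06,.15,.01):
    q=p[abs(p[:,2]-z)<.005]
    if len(q)>3:print(round(z,2),len(q),q.min(0),q.max(0))
E
```

```text
travel cm [ 0.059 -0.071 10.002] close az -85.08323205792698 z [-0.    -0.001 -1.   ] t 2.35 w [-0.254 -0.93   0.988]
driver_grip 0.77 277.816 210.084 [ 0.433 -0.361  0.121]
driver_grip 0.58 264.824 110.082 [ 0.513 -0.347  0.187]Traceback (most recent call last):
  File "<stdin>", line 9, in <module>
IndexError: too many indices for array: array is 1-dimensional, but 2 were indexed
```

View pics/w1.png

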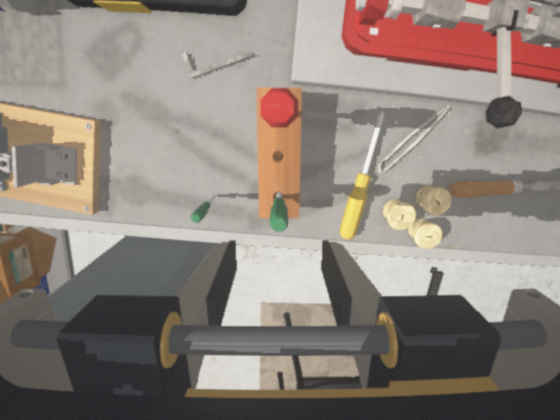

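The wrist picture shows the green handle (278,210) midway between the jaws in front of the gripper, the red one at (280,107). Descending.

play_rows:
  moves:
    - {"travel":[0.05,-0.06,3],"twist":[0,0,0],"hand":0.4}
    - {"travel":[0.05,-0.06,6],"twist":[0,0,0],"hand":0.4}
    - {"travel":[0.05,-0.06,8.5],"twist":[0,0,0],"hand":0.4}
    - {"travel":[0.05,-0.06,9.8],"twist":[0,0,0],"hand":0.4}
    - {"travel":[0.05,-0.06,9.8],"twist":[0,0,0],"hand":0.4}
    - {"travel":[0.05,-0.06,9.8],"twist":[0,0,0],"hand":1}
    - {"travel":[0.05,-0.06,9.8],"twist":[0,0,0],"hand":1}
    - {"travel":[0.05,-0.06,9.8],"twist":[0,0,0],"hand":1}
    - {"travel":[0.05,-0.06,9.8],"twist":[0,0,0],"hand":1}
    - {"travel":[0.05,-0.06,9.8],"twist":[0,0,0],"hand":1}
    - {"travel":[0.05,-0.06,9.8],"twist":[0,0,0],"hand":1}

```text
time_s: 3.6
eef_pos: [0.4267, -0.3613, 0.1125]
tool_rot: [0.999, 0.043, 0.0, 0.0]
wrist_force: [-0.2, 0.5, 3.2]
opening: 0.0161
gripper_force: 30.0
```

play_rows:
  moves:
    - {"travel":[0,0,-2],"twist":[0,0,0],"hand":1}
    - {"travel":[0,0,-4],"twist":[0,0,0],"hand":1}
    - {"travel":[0,0,-7],"twist":[0,0,0],"hand":1}
    - {"travel":[0,0,-10],"twist":[0,0,0],"hand":1}
    - {"travel":[0,0,-12.5],"twist":[0,0,0],"hand":1}
    - {"travel":[0,0,-12.5],"twist":[0,0,0],"hand":1}

```text
time_s: 4.2
eef_pos: [0.4281, -0.3624, 0.2406]
tool_rot: [0.999, 0.043, 0.003, 0.002]
wrist_force: [0.1, -1.1, 0.0]
opening: 0.0167
gripper_force: 30.0
```

```bash
python3 go.py .4485 .0102 .225 -6.7; python3 go.py .4485 .0102 .225 173.3
```

```text
travel cm [  5.214 -36.957   1.405] close az -85.09058997685759 z [ 0.005 -0.004 -1.   ] t 4.2 w [ 0.065 -1.107  0.046]
twist [ 0.007 -0.001 -1.368]
travel cm [  5.214 -36.957   1.405] close az -85.09058997685759 z [ 0.005 -0.004 -1.   ] t 4.2 w [ 0.065 -1.107  0.046]
twist [-0.001 -0.008  1.773]
```

play_rows:
  moves:
    - {"travel":[0.6,-4,0],"twist":[0,0,-0.14],"hand":1}
    - {"travel":[1.2,-8,0],"twist":[0,0,-0.28],"hand":1}
    - {"travel":[1.8,-12,0],"twist":[0,0,-0.42],"hand":1}
    - {"travel":[2.4,-16,0],"twist":[0,0,-0.56],"hand":1}
    - {"travel":[3,-20,0],"twist":[0,0,-0.7],"hand":1}
    - {"travel":[3.5,-24,0],"twist":[0,0,-0.84],"hand":1}
    - {"travel":[4,-28,0.3],"twist":[0,0,-0.98],"hand":1}
    - {"travel":[4.5,-32,0.7],"twist":[0,0,-1.12],"hand":1}
    - {"travel":[5,-35,1.1],"twist":[0,0,-1.25],"hand":1}
    - {"travel":[5.2,-36.9,1.4],"twist":[0.004,0,-1.368],"hand":1}
    - {"travel":[5.2,-36.9,1.4],"twist":[0.004,0,-1.368],"hand":1}
    - {"travel":[5.2,-36.9,1.4],"twist":[0.004,0,-1.368],"hand":1}
    - {"travel":[5.2,-36.9,1.4],"twist":[0.004,0,-1.368],"hand":1}

```text
time_s: 5.5
eef_pos: [0.4465, 0.0095, 0.2226]
tool_rot: [0.749, 0.663, -0.0, -0.002]
wrist_force: [-0.9, -0.8, -0.9]
opening: 0.0165
gripper_force: 30.0
```

```bash
python3 - <<'E'
from h import *
from go import go
go([.4485,.0102,.225],-6.7)
np.set_printoptions(precision=4,suppress=True)
w=cap('wrist');s=cap('side')
for n,c in (('wrist',w),('side',s)):
    for l in ['driver_tip','driver_grip','slot']:
        for m in robot.mark_of(n,l)[:2]:
            v,u=m['centre'][0]*420,m['centre'][1]*560;print(n,l,round(m['p'],2),round(u),round(v),world(c,u,v))
a=w['image'][:,:,::-1];b=cv2.resize(s['image'][200:400,150:417,::-1],(560,420))
cv2.imwrite('pics/ws.png',cv2.resize(np.hstack([a,b]),(800,300),interpolation=cv2.INTER_AREA))
E
```

```text
travel cm [ 0.096  0.189 -0.24 ] close az -6.923058945208767 z [-0.003  0.002 -1.   ] t 5.5 w [-0.943 -0.786 -0.9  ]
twist [-0.003 -0.002 -0.004]
wrist driver_tip 0.64 276 362 [ 0.407  -0.2806  0.0002]
wrist driver_tip 0.55 281 213 [ 0.4468 -0.003   0.0751]
wrist driver_grip 0.94 276 262 [0.4456 0.0167 0.2275]
wrist driver_grip 0.48 280 395 [0.4487 0.0267 0.3196]
wrist slot 0.85 283 201 [0.4501 0.008  0.0704]
side driver_tip 0.7 250 287 [ 0.4652 -0.0193  0.0734]
side driver_tip 0.56 249 300 [0.4538 0.0011 0.0718]
side driver_grip 0.73 251 227 [0.4279 0.02   0.2323]
side driver_grip 0.67 369 203 [ 0.4044 -0.2786  0.0772]
side slot 0.98 250 303 [ 0.4693 -0.022   0.0354]
```

View pics/ws.png

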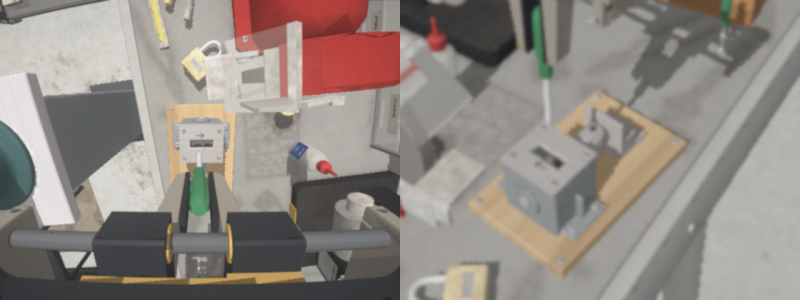

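```bash
python3 - <<'E'
from h import *
w=cap('wrist','w2.png');s=cap('side','s2.png')
a=cv2.resize(w['image'][150:260,240:330,::-1],(491,600),interpolation=2);b=cv2.resize(s['image'][230:340,222:278,::-1],(305,600),interpolation=2)
cv2.imwrite('pics/z2.png',np.hstack([a,b]))
E
```

```text
(no output)
```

View pics/z2.png

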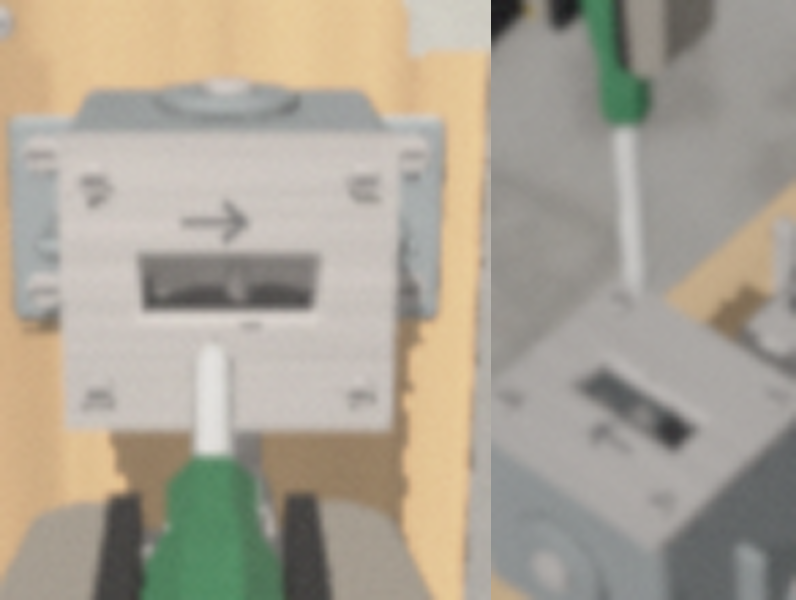

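The zoom shows the slot centred at wrist (282,201.7), with teeth about +1 mm and -13 mm along x, and the blade tip at wrist (278.9,213.2), side (247.9,283.7). Next I triangulate the tip.

```bash
python3 - <<'E'
from h import *
np.set_printoptions(precision=4,suppress=True)
w=cap('wrist');s=cap('side');o=robot.observe();print(o['eef_pos'],o['tool_rot'])
def tri(pw,ps):
    A=np.zeros((3,3));b=np.zeros(3);L=[]
    for c,(u,v) in ((w,pw),(s,ps)):
        p=world(c,u,v,d=.3);q=c['T'][:3,3];d=(p-q)/np.linalg.norm(p-q);M=np.eye(3)-np.outer(d,d);A+=M;b+=M@q;L.append((M,q))
    x=np.linalg.solve(A,b);return x,[np.linalg.norm(M@(x-q)) for M,q in L]
print('tip',tri((278.9,213.2),(247.9,283.7)))
for z in (.114,.116,.118): print(world(w,278.9,213.2,z=z),world(s,247.9,283.7,z=z))
print('slot wrist',world(w,282,201.7,z=.075))
sz=lambda x,y:(222+(x-491)/5.446,230+y/5.4545)
print('slot side',world(s,*sz(637,408),z=.075))
# shank top ends -> axis
print('neck',tri((240+213/5.455,150+458/5.455),sz(625,124)))
E
```

```text
[0.4466 0.0109 0.223 ] [ 0.7473  0.6645 -0.0001 -0.0018]
tip (array([0.4462, 0.0108, 0.118 ]), [np.float64(0.0006859067149247174), np.float64(0.0006859067149246871)])
[0.4465 0.0102 0.114 ] [0.4483 0.0072 0.114 ]
[0.4465 0.0108 0.116 ] [0.4471 0.0087 0.116 ]
[0.4466 0.0114 0.118 ] [0.446  0.0102 0.118 ]
slot wrist [0.4498 0.0102 0.075 ]
slot side [0.4473 0.0095 0.075 ]
neck (array([0.446 , 0.0113, 0.1735]), [np.float64(0.0018388035874872034), np.float64(0.0018388035874871652)])
```

```bash
python3 go.py .443 .0111 .1705 -6.7
```

```text
travel cm [-0.033 -0.348  5.247] close az -6.709299385679542 z [-0.003  0.003 -1.   ] t 6.1 w [0.322 0.113 0.148]
twist [-0.003 -0.002 -0.   ]
```

play_rows:
  moves:
    - {"travel":[0,-0.35,1.5],"twist":[0,0,0],"hand":1}
    - {"travel":[0,-0.35,3],"twist":[0,0,0],"hand":1}
    - {"travel":[0,-0.35,3.5],"twist":[0,0,0],"hand":1}
    - {"travel":[0,-0.35,4],"twist":[0,0,0],"hand":1}
    - {"travel":[0,-0.35,4.2],"twist":[0,0,0],"hand":1}
    - {"travel":[0,-0.35,4.4],"twist":[0,0,0],"hand":1}
    - {"travel":[0,-0.35,4.6],"twist":[0,0,0],"hand":1}
    - {"travel":[0,-0.35,4.6],"twist":[0,0,0],"hand":1}

```text
time_s: 6.9
eef_pos: [0.4431, 0.0114, 0.177]
tool_rot: [0.747, 0.665, -0.0, -0.002]
wrist_force: [-0.8, -0.1, -0.3]
opening: 0.0169
gripper_force: 30.0
```

play_rows:
  moves:
    - {"travel":[0,0,0.2],"twist":[0,0,0],"hand":1}
    - {"travel":[0,0,0.4],"twist":[0,0,0],"hand":1}
    - {"travel":[0,0,0.6],"twist":[0,0,0],"hand":1}
    - {"travel":[0,0,0.75],"twist":[0,0,0],"hand":1}
    - {"travel":[0,0,0.75],"twist":[0,0,0],"hand":1}

```text
time_s: 7.4
eef_pos: [0.4429, 0.0114, 0.1692]
tool_rot: [0.747, 0.665, -0.0, -0.002]
wrist_force: [0.2, 0.9, -0.5]
opening: 0.0165
gripper_force: 30.0
```

play_rows:
  moves:
    - {"travel":[0,0.15,0],"twist":[0,0,0],"hand":1}
    - {"travel":[0,0.3,0],"twist":[0,0,0],"hand":1}
    - {"travel":[0,0.45,0],"twist":[0,0,0],"hand":1}
    - {"travel":[0,0.6,0],"twist":[0,0,0],"hand":1}
    - {"travel":[0,0.75,0],"twist":[0,0,0],"hand":1}
    - {"travel":[0,0.9,0],"twist":[0,0,0],"hand":1}

```text
time_s: 8.0
eef_pos: [0.4513, 0.0104, 0.1691]
tool_rot: [0.747, 0.665, -0.001, -0.002]
wrist_force: [-1.7, 0.7, -0.6]
opening: 0.0165
gripper_force: 30.0
```

play_rows:
  moves:
    - {"travel":[0,0.15,0],"twist":[0,0,0],"hand":1}
    - {"travel":[0,0.3,0],"twist":[0,0,0],"hand":1}
    - {"travel":[0,0.45,0],"twist":[0,0,0],"hand":1}
    - {"travel":[0,0.6,0],"twist":[0,0,0],"hand":1}
    - {"travel":[0,0.75,0],"twist":[0,0,0],"hand":1}

```text
time_s: 8.5
eef_pos: [0.4598, 0.0095, 0.1695]
tool_rot: [0.747, 0.665, 0.0, -0.002]
wrist_force: [-2.3, 0.1, 0.4]
opening: 0.0167
gripper_force: 30.0
```

play_rows:
  moves:
    - {"travel":[0,-0.2,0],"twist":[0,0,0],"hand":1}
    - {"travel":[0,-0.2,-0.4],"twist":[0,0,0],"hand":1}
    - {"travel":[0,-0.2,-1.0],"twist":[0,0,0],"hand":1}
    - {"travel":[0,-0.2,-1.0],"twist":[0,0,0],"hand":1}
    - {"travel":[0,-0.8,-1.0],"twist":[0,0,0],"hand":1}
    - {"travel":[0,-1.5,-1.0],"twist":[0,0,0],"hand":1}
    - {"travel":[0,-2.05,-1.0],"twist":[0,0,0],"hand":1}
    - {"travel":[0,-2.05,-1.0],"twist":[0,0,0],"hand":1}
    - {"travel":[0,-2.05,-0.8],"twist":[0,0,0],"hand":1}
    - {"travel":[0,-2.05,-0.6],"twist":[0,0,0],"hand":1}
    - {"travel":[0,-2.05,-0.4],"twist":[0,0,0],"hand":1}
    - {"travel":[0,-2.05,-0.3],"twist":[0,0,0],"hand":1}

```text
time_s: 9.7
eef_pos: [0.439, 0.0119, 0.1721]
tool_rot: [0.747, 0.664, -0.0, -0.002]
wrist_force: [0.0, 0.2, 0.5]
opening: 0.0165
gripper_force: 30.0
```

```bash
python3 - <<'E'
from h import *
t=cv2.imread('pics/top0.png');s0=cv2.imread('pics/side0.png');s=cap('side','s3.png')['image'][:,:,::-1]
f=lambda im,x,y,w,h:cv2.resize(im[y:y+h,x:x+w],(w*8,h*8),interpolation=2)
a=f(t,200,232,48,36);b=f(s0,262,268,48,36);d=f(s,262,268,48,36)
cv2.imwrite('pics/gap.png',np.vstack([np.hstack([a,b]),np.hstack([d,d*0])]))
E
```

```text
(no output)
```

View pics/gap.png

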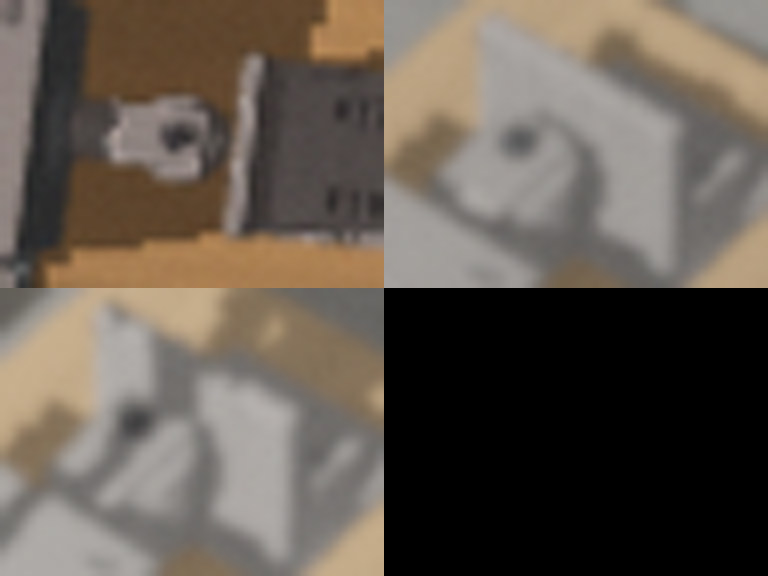

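```bash
python3 - <<'E'
from h import *
np.set_printoptions(precision=4,suppress=True)
c=cap('top')
im=cv2.cvtColor(cv2.imread('pics/top0.png'),cv2.COLOR_BGR2GRAY)
print(im[244:256,222:236])
for z in (.05,.054,.058): print(z,world(c,228.2,249.5,z=z),'hole',world(c,222.2,248.8,z=z))
print(world(c,229.4,249.5,z=.062))
print(np.array([[round(float(world(c,u,v)[2]),3) for u in range(216,236)] for v in (246,248,250,252)]))
E
```

```text
[[118 117  94  73  72  78  77  97 156 123  57  58  59  69]
 [118 114  89  73  61  72  75  95 148 135  57  55  60  69]
 [126 124 125 116  63  61  66  88 140 139  54  56  58  66]
 [ 88  95 107 117  66  60  64  97 139 134  54  54  60  70]
 [ 55  67  82 101  71  67  64 107 137 117  58  59  61  73]
 [ 54  53  81  93  79  82  69 112 133 102  56  56  61  75]
 [ 84 113 111  79  86  68  75 127 129  90  58  56  62  76]
 [124 134 121  67  79  59  80 127 124  79  53  60  68  74]
 [133 139 145  68  62  63  93 152 128  65  58  58  67  75]
 [139 139 127  61  64  70  92 149 121  57  54  59  70  73]
 [101  95  86  65  72  72  85 138 127  55  58  59  71  77]
 [ 73  71  72  75  75  78  97 133 127  52  58  59  73  76]]
0.05 [ 0.4406 -0.0648  0.05  ] hole [ 0.4422 -0.0526  0.05  ]
0.054 [ 0.4406 -0.0654  0.054 ] hole [ 0.4421 -0.0533  0.054 ]
0.058 [ 0.4405 -0.066   0.058 ] hole [ 0.442  -0.0539  0.058 ]
[ 0.4404 -0.069   0.062 ]
[[0.058 0.059 0.058 0.06  0.058 0.057 0.055 0.062 0.058 0.055 0.06  0.056
  0.042 0.014 0.064 0.062 0.06  0.044 0.03  0.02 ]
 [0.059 0.056 0.058 0.057 0.059 0.059 0.062 0.062 0.058 0.061 0.058 0.056
  0.049 0.033 0.065 0.065 0.943 0.038 0.024 0.019]
 [0.059 0.055 0.057 0.059 0.059 0.056 0.058 0.058 0.056 0.059 0.055 0.943
  0.045 0.063 0.064 0.064 0.055 0.033 0.024 0.018]
 [0.016 0.013 0.018 0.052 0.056 0.06  0.055 0.057 0.057 0.058 0.057 0.045
  0.034 0.066 0.064 0.065 0.051 0.034 0.022 0.018]]
```

Start gap estimate from the top picture is about 3 ± 1 mm (roller rim u≈228, strike face u≈229). I sweep the safe part, then measure the gap from close by.

play_rows:
  moves:
    - {"travel":[0,0,0.3],"twist":[0,0,0],"hand":1}
    - {"travel":[0,0.2,0.3],"twist":[0,0,0],"hand":1}
    - {"travel":[0,0.4,0.3],"twist":[0,0,0],"hand":1}
    - {"travel":[0,0.6,0.3],"twist":[0,0,0],"hand":1}
    - {"travel":[0,0.75,0.3],"twist":[0,0,0],"hand":1}
    - {"travel":[0,0.9,0.3],"twist":[0,0,0],"hand":1}
    - {"travel":[0,1.05,0.3],"twist":[0,0,0],"hand":1}
    - {"travel":[0,1.2,0.3],"twist":[0,0,0],"hand":1}

```text
time_s: 10.6
eef_pos: [0.4507, 0.0105, 0.1692]
tool_rot: [0.747, 0.665, -0.0, -0.002]
wrist_force: [-3.1, -0.4, -1.1]
opening: 0.0165
gripper_force: 30.0
```

play_rows:
  moves:
    - {"travel":[0,-0.2,0],"twist":[0,0,0],"hand":1}
    - {"travel":[0,-0.2,-1],"twist":[0,0,0],"hand":1}
    - {"travel":[0,-0.2,-2.8],"twist":[0,0,0],"hand":1}
    - {"travel":[-1,-0.2,-3],"twist":[0,0,0],"hand":1}
    - {"travel":[-4,-0.2,-3],"twist":[0,0,0],"hand":1}
    - {"travel":[-7,-0.2,-3],"twist":[0,0,0],"hand":1}
    - {"travel":[-8,-0.2,-3],"twist":[0,0,0],"hand":1}
    - {"travel":[-8,-0.2,-3],"twist":[0,0,0],"hand":1}
    - {"travel":[-8,-0.2,-3],"twist":[0,0,0],"hand":1}

```text
time_s: 11.5
eef_pos: [0.44, -0.0681, 0.1994]
tool_rot: [0.747, 0.665, 0.0, -0.002]
wrist_force: [0.2, 0.7, 0.3]
opening: 0.0165
gripper_force: 30.0
```

```bash
python3 - <<'E'
from h import *
np.set_printoptions(precision=4,suppress=True)
c=cap('wrist','w4.png');print(robot.observe()['eef_pos'])
for m in robot.mark_of('wrist','roller')[:2]: print(m['p'],m['centre'][1]*560,m['centre'][0]*420)
for p in ([.4415,-.0539,.058],[.4404,-.068,.062]):
    q=np.linalg.inv(c['T'])@np.r_[p,1];x,y=q[0]/-q[2],-q[1]/-q[2];print(c['K'][0,0]*x+c['K'][0,2],c['K'][1,1]*y+c['K'][1,2])
x,y=235,150
cv2.imwrite('pics/z4.png',cv2.resize(c['image'][y:y+100,x:x+100,::-1],(600,600),interpolation=2))
E
```

```text
[ 0.44   -0.0677  0.1993]
0.78 281.904 185.808
278.85260967905685 189.94575280468717
279.3696207505911 204.14296077029528
```

View pics/z4.png

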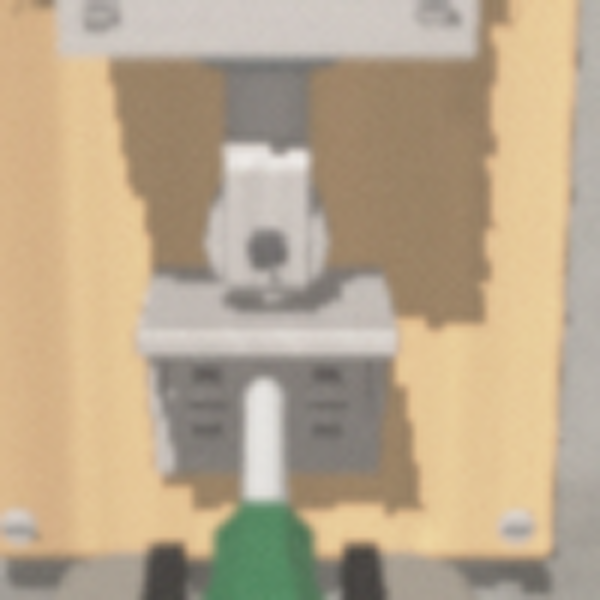

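```bash
python3 - <<'E'
from h import *
np.set_printoptions(precision=4,suppress=True)
c=cap('wrist')
for z in (.056,.058,.06): print(z,world(c,279.7,191.2,z=z))
for v in (326,329,332):print('strike',world(c,279.7,150+v/6,z=.062))
x=279
print([ (v,round(float(world(c,x,v)[2]),4),round(float(world(c,x,v)[1]),4)) for v in range(182,212)])
for d in (-35,35): print('edge',world(c,235+(268+d*1.75)/6,150+247/6,z=.052))
E
```

```text
0.056 [ 0.4421 -0.0552  0.056 ]
0.058 [ 0.4422 -0.0547  0.058 ]
0.06 [ 0.4422 -0.0542  0.06  ]
strike [ 0.4407 -0.0676  0.062 ]
strike [ 0.4406 -0.0681  0.062 ]
strike [ 0.4406 -0.0687  0.062 ]
[(182, 0.0579, -0.045), (183, 0.0581, -0.046), (184, 0.058, -0.047), (185, 0.0572, -0.0483), (186, 0.057, -0.0494), (187, 0.0564, -0.0505), (188, 0.0578, -0.0513), (189, 0.0598, -0.0519), (190, 0.06, -0.0529), (191, 0.0595, -0.054), (192, 0.0588, -0.0552), (193, 0.0586, -0.0564), (194, 0.06, -0.0571), (195, 0.0572, -0.0588), (196, 0.058, -0.0597), (197, 0.0584, -0.0607), (198, 0.0555, -0.0625), (199, 0.0533, -0.0642), (200, 0.055, -0.0648), (201, 0.0456, -0.0684), (202, 0.0508, -0.0681), (203, 0.0532, -0.0686), (204, 0.0594, -0.0679), (205, 0.0604, -0.0687), (206, 0.0624, -0.0692), (207, 0.062, -0.0704), (208, 0.0622, -0.0714), (209, 0.0613, -0.0727), (210, 0.0188, -0.0869), (211, 0.0178, -0.0884)]
edge [ 0.4313 -0.0548  0.052 ]
edge [ 0.4527 -0.0573  0.052 ]
```

play_rows:
  moves:
    - {"travel":[3,-0.05,0],"twist":[0,0,0],"hand":1}
    - {"travel":[6,-0.1,0],"twist":[0,0,0],"hand":1}
    - {"travel":[8,-0.15,0],"twist":[0,0,0],"hand":1}
    - {"travel":[8,-0.15,0],"twist":[0,0,0],"hand":1}
    - {"travel":[8,-0.15,1],"twist":[0,0,0],"hand":1}
    - {"travel":[8,-0.15,1.8],"twist":[0,0,0],"hand":1}
    - {"travel":[8,-0.15,2.1],"twist":[0,0,0],"hand":1}
    - {"travel":[8,-0.15,2.4],"twist":[0,0,0],"hand":1}
    - {"travel":[8,-0.15,2.4],"twist":[0,0,0],"hand":1}

```text
time_s: 12.55
eef_pos: [0.4472, 0.0104, 0.1749]
tool_rot: [0.748, 0.664, -0.0, -0.002]
wrist_force: [0.3, -0.4, -0.5]
opening: 0.0164
gripper_force: 30.0
```

Free so far (tip 68 mm). I go the rest of the way down and sweep to +10 mm.

play_rows:
  moves:
    - {"travel":[0,0,0.2],"twist":[0,0,0],"hand":1}
    - {"travel":[0,0,0.4],"twist":[0,0,0],"hand":1}
    - {"travel":[0,0,0.58],"twist":[0,0,0],"hand":1}
    - {"travel":[0,0.2,0.58],"twist":[0,0,0],"hand":1}
    - {"travel":[0,0.4,0.58],"twist":[0,0,0],"hand":1}
    - {"travel":[0,0.55,0.58],"twist":[0,0,0],"hand":1}
    - {"travel":[0,0.7,0.58],"twist":[0,0,0],"hand":1}
    - {"travel":[0,0.85,0.58],"twist":[0,0,0],"hand":1}
    - {"travel":[0,1.0,0.58],"twist":[0,0,0],"hand":1}
    - {"travel":[0,1.15,0.58],"twist":[0,0,0],"hand":1}
    - {"travel":[0,1.25,0.58],"twist":[0,0,0],"hand":1}

```text
time_s: 13.65
eef_pos: [0.4603, 0.0095, 0.1697]
tool_rot: [0.747, 0.665, 0.0, -0.002]
wrist_force: [-1.5, -0.1, 0.2]
opening: 0.0163
gripper_force: 30.0
```

play_rows:
  moves:
    - {"travel":[0,-0.2,0],"twist":[0,0,0],"hand":1}
    - {"travel":[0,-0.2,-0.4],"twist":[0,0,0],"hand":1}
    - {"travel":[0,-0.2,-1.0],"twist":[0,0,0],"hand":1}
    - {"travel":[0,-0.2,-1.0],"twist":[0,0,0],"hand":1}
    - {"travel":[0,-0.8,-1.0],"twist":[0,0,0],"hand":1}
    - {"travel":[0,-1.5,-1.0],"twist":[0,0,0],"hand":1}
    - {"travel":[0,-2.05,-1.0],"twist":[0,0,0],"hand":1}
    - {"travel":[0,-2.05,-1.0],"twist":[0,0,0],"hand":1}
    - {"travel":[0,-2.05,-0.8],"twist":[0,0,0],"hand":1}
    - {"travel":[0,-2.05,-0.6],"twist":[0,0,0],"hand":1}
    - {"travel":[0,-2.05,-0.4],"twist":[0,0,0],"hand":1}
    - {"travel":[0,-2.05,-0.3],"twist":[0,0,0],"hand":1}

```text
time_s: 14.85
eef_pos: [0.4395, 0.0119, 0.1723]
tool_rot: [0.747, 0.665, -0.0, -0.002]
wrist_force: [-0.5, -0.1, -1.0]
opening: 0.0164
gripper_force: 30.0
```

play_rows:
  moves:
    - {"travel":[0,0,0.3],"twist":[0,0,0],"hand":1}
    - {"travel":[0,0.2,0.3],"twist":[0,0,0],"hand":1}
    - {"travel":[0,0.4,0.3],"twist":[0,0,0],"hand":1}
    - {"travel":[0,0.55,0.3],"twist":[0,0,0],"hand":1}
    - {"travel":[0,0.7,0.3],"twist":[0,0,0],"hand":1}
    - {"travel":[0,0.85,0.3],"twist":[0,0,0],"hand":1}
    - {"travel":[0,1.0,0.3],"twist":[0,0,0],"hand":1}
    - {"travel":[0,1.1,0.3],"twist":[0,0,0],"hand":1}

```text
time_s: 15.65
eef_pos: [0.4504, 0.0105, 0.1695]
tool_rot: [0.747, 0.665, -0.0, -0.002]
wrist_force: [-2.4, 0.9, -0.3]
opening: 0.0166
gripper_force: 30.0
```

```bash
python3 - <<'E'
from h import *
np.set_printoptions(precision=3,suppress=True)
for i in range(4):
    robot.capture('side');s=robot.observe();print(s['eef_pos'],s['wrist_force'],s['torque'])
E
```

```text
[0.451 0.01  0.169] [-1.546  0.413 -0.714] [0.047 0.643 0.014]
[0.451 0.011 0.17 ] [-2.214  0.302 -0.823] [ 0.08   0.645 -0.021]
[0.451 0.01  0.17 ] [-2.043  0.538 -0.742] [ 0.007  0.557 -0.031]
[0.451 0.011 0.17 ] [-3.629 -0.352 -0.444] [0.044 0.566 0.02 ]
```

```bash
cat > f.py <<'E'
from h import *
F=[];T=[];P=[]
for i in range(3):
    robot.capture('side');s=robot.observe();F.append(s['wrist_force'][0]);T.append(s['torque'][1]);P.append(s['eef_pos'])
p=np.mean(P,0);print('Fx %.2f Ty %.3f x %.4f z %.4f t %.2f'%(np.mean(F),np.mean(T),p[0],p[2],s['time_s']))
E
python3 f.py
```

```text
Fx -2.06 Ty 0.540 x 0.4505 z 0.1696 t 16.00
```

play_rows:
  moves:
    - {"travel":[0,0.03,0],"twist":[0,0,0],"hand":1}
    - {"travel":[0,0.06,0],"twist":[0,0,0],"hand":1}

```text
time_s: 16.2
eef_pos: [0.451, 0.0105, 0.1696]
tool_rot: [0.747, 0.665, -0.0, -0.002]
wrist_force: [-2.5, 1.8, -0.5]
opening: 0.0164
gripper_force: 30.0
```

```bash
python3 f.py
```

```text
Fx -2.43 Ty 0.644 x 0.4511 z 0.1696 t 16.35
```

play_rows:
  moves:
    - {"travel":[0,0.06,0],"twist":[0,0,0],"hand":1}
    - {"travel":[0,0.12,0],"twist":[0,0,0],"hand":1}
    - {"travel":[0,0.18,0],"twist":[0,0,0],"hand":1}
    - {"travel":[0,0.24,0],"twist":[0,0,0],"hand":1}

```text
time_s: 16.75
eef_pos: [0.4535, 0.0102, 0.1696]
tool_rot: [0.747, 0.665, -0.0, -0.002]
wrist_force: [-2.4, -0.3, -0.6]
opening: 0.0162
gripper_force: 30.0
```

```bash
python3 f.py
```

```text
Fx -1.64 Ty 0.543 x 0.4537 z 0.1697 t 16.90
```

play_rows:
  moves:
    - {"travel":[0,0.03,0],"twist":[0,0,0],"hand":1}
    - {"travel":[0,0.06,0],"twist":[0,0,0],"hand":1}

```text
time_s: 17.1
eef_pos: [0.4541, 0.0101, 0.1697]
tool_rot: [0.747, 0.665, -0.0, -0.002]
wrist_force: [-1.8, -0.6, -0.1]
opening: 0.0163
gripper_force: 30.0
```

```bash
python3 f.py
```

```text
Fx -2.09 Ty 0.569 x 0.4542 z 0.1697 t 17.25
```

play_rows:
  moves:
    - {"travel":[0,0.035,0],"twist":[0,0,0],"hand":1}
    - {"travel":[0,0.07,0],"twist":[0,0,0],"hand":1}

```text
time_s: 17.45
eef_pos: [0.4548, 0.01, 0.1696]
tool_rot: [0.747, 0.665, -0.0, -0.002]
wrist_force: [-1.7, 0.5, 0.9]
opening: 0.0162
gripper_force: 30.0
```

```bash
python3 f.py
```

```text
Fx -2.09 Ty 0.584 x 0.4548 z 0.1697 t 17.60
```

play_rows:
  moves:
    - {"travel":[0,0.035,0],"twist":[0,0,0],"hand":1}
    - {"travel":[0,0.07,0],"twist":[0,0,0],"hand":1}

```text
time_s: 17.8
eef_pos: [0.4554, 0.01, 0.1696]
tool_rot: [0.747, 0.665, -0.0, -0.002]
wrist_force: [-2.9, 0.3, -0.3]
opening: 0.0163
gripper_force: 30.0
```

```bash
python3 f.py
```

```text
Fx -2.06 Ty 0.551 x 0.4555 z 0.1696 t 17.95
```

play_rows:
  moves:
    - {"travel":[0,0.035,0],"twist":[0,0,0],"hand":1}
    - {"travel":[0,0.07,0],"twist":[0,0,0],"hand":1}

```text
time_s: 18.15
eef_pos: [0.4561, 0.0099, 0.1696]
tool_rot: [0.747, 0.665, -0.0, -0.002]
wrist_force: [-2.1, 0.2, 0.5]
opening: 0.0164
gripper_force: 30.0
```

```bash
python3 f.py
```

```text
Fx -1.92 Ty 0.548 x 0.4563 z 0.1697 t 18.30
```

play_rows:
  moves:
    - {"travel":[0,0.035,0],"twist":[0,0,0],"hand":1}
    - {"travel":[0,0.07,0],"twist":[0,0,0],"hand":1}

```text
time_s: 18.5
eef_pos: [0.4568, 0.0098, 0.1696]
tool_rot: [0.747, 0.665, -0.0, -0.002]
wrist_force: [-2.2, -0.1, 0.1]
opening: 0.0164
gripper_force: 30.0
```

```bash
python3 f.py
```

```text
Fx -2.14 Ty 0.550 x 0.4569 z 0.1696 t 18.65
```

play_rows:
  moves:
    - {"travel":[0,0.035,0],"twist":[0,0,0],"hand":1}
    - {"travel":[0,0.07,0],"twist":[0,0,0],"hand":1}

```text
time_s: 18.85
eef_pos: [0.4575, 0.0097, 0.1696]
tool_rot: [0.747, 0.665, -0.0, -0.002]
wrist_force: [-1.9, -0.2, -0.2]
opening: 0.0165
gripper_force: 30.0
```

```bash
python3 f.py
```

```text
Fx -1.81 Ty 0.528 x 0.4576 z 0.1696 t 19.00
```

play_rows:
  moves:
    - {"travel":[0,0.035,0],"twist":[0,0,0],"hand":1}
    - {"travel":[0,0.07,0],"twist":[0,0,0],"hand":1}

```text
time_s: 19.2
eef_pos: [0.4583, 0.0096, 0.1696]
tool_rot: [0.747, 0.665, -0.0, -0.002]
wrist_force: [-1.3, 0.1, -0.1]
opening: 0.0167
gripper_force: 30.0
```

```bash
python3 f.py
```

```text
Fx -1.81 Ty 0.525 x 0.4583 z 0.1696 t 19.35
```

play_rows:
  moves:
    - {"travel":[0,0.035,0],"twist":[0,0,0],"hand":1}
    - {"travel":[0,0.07,0],"twist":[0,0,0],"hand":1}

```text
time_s: 19.55
eef_pos: [0.4589, 0.0096, 0.1696]
tool_rot: [0.747, 0.665, -0.0, -0.002]
wrist_force: [-1.1, 0.7, 0.4]
opening: 0.0162
gripper_force: 30.0
```

```bash
python3 f.py
```

```text
Fx -1.78 Ty 0.492 x 0.4590 z 0.1696 t 19.70
```

play_rows:
  moves:
    - {"travel":[0,0.035,0],"twist":[0,0,0],"hand":1}
    - {"travel":[0,0.07,0],"twist":[0,0,0],"hand":1}

```text
time_s: 19.9
eef_pos: [0.4596, 0.0095, 0.1696]
tool_rot: [0.747, 0.665, -0.0, -0.002]
wrist_force: [-0.6, 0.5, 0.3]
opening: 0.0166
gripper_force: 30.0
```

```bash
python3 f.py
```

```text
Fx -1.59 Ty 0.492 x 0.4597 z 0.1696 t 20.05
```

Next tooth. I take a look at the gap on the way.

play_rows:
  moves:
    - {"travel":[0,-0.2,0],"twist":[0,0,0],"hand":1}
    - {"travel":[0,-0.2,-1],"twist":[0,0,0],"hand":1}
    - {"travel":[0,-1,-2.8],"twist":[0,0,0],"hand":1}
    - {"travel":[-1,-1,-3],"twist":[0,0,0],"hand":1}
    - {"travel":[-4,-1,-3],"twist":[0,0,0],"hand":1}
    - {"travel":[-7,-1,-3],"twist":[0,0,0],"hand":1}
    - {"travel":[-8,-1,-3],"twist":[0,0,0],"hand":1}
    - {"travel":[-8,-1,-3],"twist":[0,0,0],"hand":1}
    - {"travel":[-8,-1,-3],"twist":[0,0,0],"hand":1}

```text
time_s: 20.95
eef_pos: [0.4407, -0.0682, 0.1995]
tool_rot: [0.747, 0.665, 0.0, -0.002]
wrist_force: [-0.2, -0.3, -0.3]
opening: 0.0165
gripper_force: 30.0
```

```bash
python3 - <<'E'
from h import *
ims=[cap('wrist')['image'].astype(float) for _ in range(4)];c=cap('wrist')
im=np.mean(ims,0).astype(np.uint8);cv2.imwrite('pics/w5.png',im[:,:,::-1]);print(robot.observe()['eef_pos'])
x,y=250,170
a=cv2.resize(im[y:y+50,x:x+60,::-1],(720,600),interpolation=2)
cv2.imwrite('pics/z5.png',a)
E
```

```text
[ 0.44060724 -0.06790298  0.19945557]
```

View pics/z5.png

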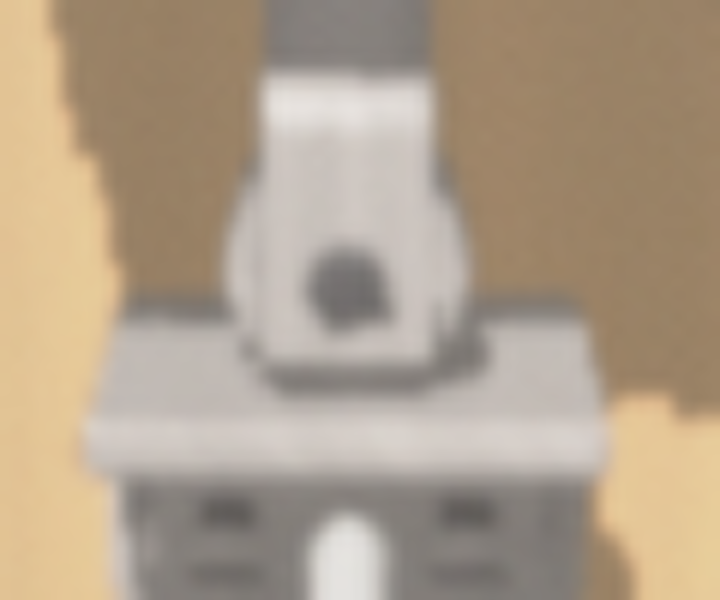

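The picture shows the roller's rim almost at the strike face (axis hole at (347,288), i.e. v=194, against 191.2 before). Contact is near, so I take fine steps from the first touch.

play_rows:
  moves:
    - {"travel":[3,-0.4,0],"twist":[0,0,0],"hand":1}
    - {"travel":[6,-0.8,0],"twist":[0,0,0],"hand":1}
    - {"travel":[8,-1.08,0],"twist":[0,0,0],"hand":1}
    - {"travel":[8,-1.08,0],"twist":[0,0,0],"hand":1}
    - {"travel":[8,-1.08,1],"twist":[0,0,0],"hand":1}
    - {"travel":[8,-1.08,1.8],"twist":[0,0,0],"hand":1}
    - {"travel":[8,-1.08,2.1],"twist":[0,0,0],"hand":1}
    - {"travel":[8,-1.08,2.4],"twist":[0,0,0],"hand":1}
    - {"travel":[8,-1.08,2.6],"twist":[0,0,0],"hand":1}
    - {"travel":[8,-1.08,2.6],"twist":[0,0,0],"hand":1}

```text
time_s: 22.2
eef_pos: [0.4389, 0.0117, 0.1734]
tool_rot: [0.747, 0.664, -0.0, -0.002]
wrist_force: [0.9, -0.3, -0.3]
opening: 0.0163
gripper_force: 30.0
```

```bash
python3 f.py
```

```text
Fx 0.52 Ty -0.077 x 0.4391 z 0.1738 t 22.35
```

play_rows:
  moves:
    - {"travel":[0,0,0.2],"twist":[0,0,0],"hand":1}
    - {"travel":[0,0,0.42],"twist":[0,0,0],"hand":1}
    - {"travel":[0,0.08,0.42],"twist":[0,0,0],"hand":1}
    - {"travel":[0,0.16,0.42],"twist":[0,0,0],"hand":1}
    - {"travel":[0,0.2,0.42],"twist":[0,0,0],"hand":1}

```text
time_s: 22.85
eef_pos: [0.4411, 0.0117, 0.1695]
tool_rot: [0.747, 0.665, -0.0, -0.002]
wrist_force: [0.0, -0.7, -0.2]
opening: 0.0165
gripper_force: 30.0
```

```bash
python3 f.py
```

```text
Fx 0.32 Ty -0.075 x 0.4411 z 0.1695 t 23.00
```

play_rows:
  moves:
    - {"travel":[0,0.04,0],"twist":[0,0,0],"hand":1}
    - {"travel":[0,0.08,0],"twist":[0,0,0],"hand":1}

```text
time_s: 23.2
eef_pos: [0.4418, 0.0116, 0.1695]
tool_rot: [0.747, 0.665, -0.0, -0.002]
wrist_force: [0.8, 0.3, -0.5]
opening: 0.0166
gripper_force: 30.0
```

```bash
python3 f.py
```

```text
Fx -0.41 Ty -0.080 x 0.4418 z 0.1695 t 23.35
```

play_rows:
  moves:
    - {"travel":[0,0.04,0],"twist":[0,0,0],"hand":1}
    - {"travel":[0,0.08,0],"twist":[0,0,0],"hand":1}

```text
time_s: 23.55
eef_pos: [0.4425, 0.0115, 0.1695]
tool_rot: [0.747, 0.665, -0.0, -0.002]
wrist_force: [-0.8, 0.3, 0.4]
opening: 0.0164
gripper_force: 30.0
```

```bash
python3 f.py
```

```text
Fx -0.74 Ty -0.030 x 0.4425 z 0.1695 t 23.70
```

play_rows:
  moves:
    - {"travel":[0,0.035,0],"twist":[0,0,0],"hand":1}
    - {"travel":[0,0.07,0],"twist":[0,0,0],"hand":1}

```text
time_s: 23.9
eef_pos: [0.4429, 0.0114, 0.1694]
tool_rot: [0.747, 0.665, -0.0, -0.002]
wrist_force: [-1.1, -0.2, 1.2]
opening: 0.0163
gripper_force: 30.0
```

```bash
python3 f.py
```

```text
Fx -1.50 Ty 0.335 x 0.4429 z 0.1694 t 24.05
```

Compliance shows (about 5 N/mm in the arm), so 1 mm steps are safe.

play_rows:
  moves:
    - {"travel":[0,0.05,0],"twist":[0,0,0],"hand":1}
    - {"travel":[0,0.1,0],"twist":[0,0,0],"hand":1}

```text
time_s: 24.25
eef_pos: [0.4437, 0.0113, 0.1693]
tool_rot: [0.747, 0.665, -0.001, -0.002]
wrist_force: [-2.8, 0.4, 1.1]
opening: 0.0162
gripper_force: 30.0
```

```bash
python3 f.py
```

```text
Fx -2.04 Ty 0.663 x 0.4440 z 0.1694 t 24.40
```

play_rows:
  moves:
    - {"travel":[0,0.04,0],"twist":[0,0,0],"hand":1}
    - {"travel":[0,0.08,0],"twist":[0,0,0],"hand":1}

```text
time_s: 24.6
eef_pos: [0.4449, 0.0112, 0.1694]
tool_rot: [0.747, 0.665, -0.0, -0.002]
wrist_force: [-1.9, -1.0, 2.0]
opening: 0.0161
gripper_force: 30.0
```

```bash
python3 f.py
```

```text
Fx -2.46 Ty 0.590 x 0.4451 z 0.1695 t 24.75
```

play_rows:
  moves:
    - {"travel":[0,0.04,0],"twist":[0,0,0],"hand":1}
    - {"travel":[0,0.08,0],"twist":[0,0,0],"hand":1}

```text
time_s: 24.95
eef_pos: [0.4458, 0.0111, 0.1695]
tool_rot: [0.747, 0.665, -0.0, -0.002]
wrist_force: [-2.6, 1.4, 1.3]
opening: 0.0163
gripper_force: 30.0
```

```bash
python3 f.py
```

```text
Fx -2.27 Ty 0.603 x 0.4459 z 0.1695 t 25.10
```

play_rows:
  moves:
    - {"travel":[0,0.04,0],"twist":[0,0,0],"hand":1}
    - {"travel":[0,0.08,0],"twist":[0,0,0],"hand":1}

```text
time_s: 25.3
eef_pos: [0.4466, 0.011, 0.1695]
tool_rot: [0.747, 0.665, -0.0, -0.002]
wrist_force: [-2.1, -0.1, 1.2]
opening: 0.0164
gripper_force: 30.0
```

```bash
python3 f.py
```

```text
Fx -2.25 Ty 0.543 x 0.4467 z 0.1695 t 25.45
```

play_rows:
  moves:
    - {"travel":[0,0.05,0],"twist":[0,0,0],"hand":1}
    - {"travel":[0,0.1,0],"twist":[0,0,0],"hand":1}

```text
time_s: 25.65
eef_pos: [0.4476, 0.0109, 0.1694]
tool_rot: [0.747, 0.665, -0.0, -0.002]
wrist_force: [-2.5, 1.4, 1.1]
opening: 0.0166
gripper_force: 30.0
```

```bash
python3 f.py
```

```text
Fx -2.20 Ty 0.599 x 0.4477 z 0.1695 t 25.80
```

play_rows:
  moves:
    - {"travel":[0,0.05,0],"twist":[0,0,0],"hand":1}
    - {"travel":[0,0.1,0],"twist":[0,0,0],"hand":1}

```text
time_s: 26.0
eef_pos: [0.4485, 0.0108, 0.1694]
tool_rot: [0.747, 0.665, -0.0, -0.002]
wrist_force: [-1.5, 1.2, 0.2]
opening: 0.0162
gripper_force: 30.0
```

```bash
python3 f.py
```

```text
Fx -2.66 Ty 0.729 x 0.4485 z 0.1694 t 26.15
```

play_rows:
  moves:
    - {"travel":[0,0.03,0],"twist":[0,0,0],"hand":1}
    - {"travel":[0,0.06,0],"twist":[0,0,0],"hand":1}

```text
time_s: 26.35
eef_pos: [0.449, 0.0107, 0.1694]
tool_rot: [0.747, 0.665, -0.0, -0.002]
wrist_force: [-3.7, 1.4, 1.2]
opening: 0.0164
gripper_force: 30.0
```

```bash
python3 f.py
```

```text
Fx -3.06 Ty 0.894 x 0.4490 z 0.1694 t 26.50
```

The push is rising: the roller bears. I continue to about 5 N.

play_rows:
  moves:
    - {"travel":[0,0.04,0],"twist":[0,0,0],"hand":1}
    - {"travel":[0,0.08,0],"twist":[0,0,0],"hand":1}

```text
time_s: 26.7
eef_pos: [0.4497, 0.0106, 0.1693]
tool_rot: [0.747, 0.665, -0.0, -0.002]
wrist_force: [-3.5, 0.2, 1.0]
opening: 0.0164
gripper_force: 30.0
```

```bash
python3 f.py
```

```text
Fx -3.57 Ty 1.058 x 0.4498 z 0.1693 t 26.85
```

play_rows:
  moves:
    - {"travel":[0,0.04,0],"twist":[0,0,0],"hand":1}
    - {"travel":[0,0.08,0],"twist":[0,0,0],"hand":1}
    - {"travel":[0,0.08,0],"twist":[0,0,0],"hand":1}

```text
time_s: 27.15
eef_pos: [0.4505, 0.0105, 0.1693]
tool_rot: [0.747, 0.665, -0.0, -0.002]
wrist_force: [-3.4, 0.3, 1.2]
opening: 0.0164
gripper_force: 30.0
```

```bash
python3 f.py
```

```text
Fx -4.12 Ty 1.372 x 0.4505 z 0.1693 t 27.30
```

play_rows:
  moves:
    - {"travel":[0,0.03,0],"twist":[0,0,0],"hand":1}
    - {"travel":[0,0.06,0],"twist":[0,0,0],"hand":1}
    - {"travel":[0,0.06,0],"twist":[0,0,0],"hand":1}

```text
time_s: 27.6
eef_pos: [0.4511, 0.0105, 0.1693]
tool_rot: [0.747, 0.665, -0.0, -0.002]
wrist_force: [-4.7, 0.5, 0.0]
opening: 0.0162
gripper_force: 30.0
```

```bash
python3 f.py
```

```text
Fx -4.64 Ty 1.559 x 0.4510 z 0.1693 t 27.75
```

Push is about 5 N, so the roller bears with roughly 30 N. I back off, lift and go back to the block.

play_rows:
  moves:
    - {"travel":[0,-0.2,0],"twist":[0,0,0],"hand":1}
    - {"travel":[0,-0.45,0],"twist":[0,0,0],"hand":1}
    - {"travel":[0,-0.45,-0.5],"twist":[0,0,0],"hand":1}
    - {"travel":[0,-0.45,-2],"twist":[0,0,0],"hand":1}
    - {"travel":[0,-0.45,-4.5],"twist":[0,0,0],"hand":1}
    - {"travel":[0,-0.45,-7],"twist":[0,0,0],"hand":1}
    - {"travel":[0,-0.45,-7],"twist":[0,0,0],"hand":1}

```text
time_s: 28.45
eef_pos: [0.4504, 0.011, 0.2432]
tool_rot: [0.747, 0.664, 0.003, 0.002]
wrist_force: [-0.0, 0.5, 0.0]
opening: 0.0164
gripper_force: 30.0
```

```bash
python3 go.py .4267 -.3613 .24 -85.1
```

```text
travel cm [-37.253   1.997   0.234] close az -6.715082846846855 z [ 0.007  0.002 -1.   ] t 28.45 w [-0.01   0.477  0.037]
twist [ 0.004 -0.007  1.368]
```

play_rows:
  moves:
    - {"travel":[-4,0.2,0],"twist":[0,0,0.14],"hand":1}
    - {"travel":[-8,0.4,0],"twist":[0,0,0.28],"hand":1}
    - {"travel":[-12,0.6,0],"twist":[0,0,0.42],"hand":1}
    - {"travel":[-16,0.8,0],"twist":[0,0,0.56],"hand":1}
    - {"travel":[-20,1,0],"twist":[0,0,0.7],"hand":1}
    - {"travel":[-24,1.2,0],"twist":[0,0,0.84],"hand":1}
    - {"travel":[-28,1.4,0],"twist":[0,0,0.98],"hand":1}
    - {"travel":[-32,1.6,0],"twist":[0,0,1.12],"hand":1}
    - {"travel":[-35,1.8,0],"twist":[0,0,1.25],"hand":1}
    - {"travel":[-37.25,2,0.2],"twist":[0,0,1.368],"hand":1}
    - {"travel":[-37.25,2,0.2],"twist":[0,0,1.368],"hand":1}
    - {"travel":[-37.25,2,0.2],"twist":[0,0,1.368],"hand":1}

```text
time_s: 29.65
eef_pos: [0.4235, -0.3613, 0.2359]
tool_rot: [0.999, 0.044, -0.001, -0.002]
wrist_force: [0.2, -0.2, -0.3]
opening: 0.0165
gripper_force: 30.0
```

```bash
python3 - <<'E'
from h import *
from go import go
np.set_printoptions(precision=4,suppress=True)
go([.4267,-.3613,.157],-85.1)
w=cap('wrist');s=cap('side')
for n,c in (('wrist',w),('side',s)):
    for m in robot.mark_of(n,'driver_tip')[:3]: print(n,round(m['p'],2),m['centre'][1]*560,m['centre'][0]*420)
a=cv2.resize(w['image'][170:260,240:320,::-1],(533,600),interpolation=2);b=cv2.resize(s['image'][100:220,340:393,::-1],(265,600),interpolation=2)
cv2.imwrite('pics/z6.png',np.hstack([a,b]))
E
```

```text
travel cm [0.3371 0.0546 7.8847] close az -85.01371451527585 z [-0.0028  0.0031 -1.    ] t 29.65 w [ 0.2003 -0.2074 -0.2617]
twist [-0.0033  0.0026  0.0015]
wrist 0.8 282.688 215.88
wrist 0.45 216.776 186.396
side 0.58 363.384 234.192
side 0.56 384.104 151.998
side 0.5 247.40800000000002 302.694
```

View pics/z6.png

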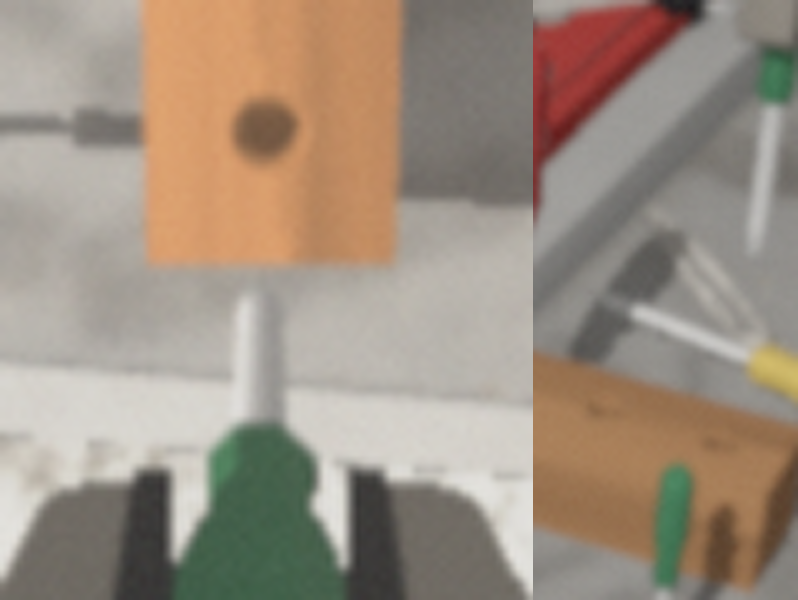

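The picture shows the hole at wrist (279.75,189.5) and the blade tip at wrist (279,213.5), side (384.2,150.4). I triangulate again.

```bash
python3 - <<'E'
from h import *
from scipy.optimize import least_squares
np.set_printoptions(precision=4,suppress=True)
w=cap('wrist');s=cap('side');print(robot.observe()['eef_pos'])
def tri(pw,ps):
    A=np.zeros((3,3));b=np.zeros(3)
    for c,(u,v) in ((w,pw),(s,ps)):
        p=world(c,u,v,d=.3);q=c['T'][:3,3];d=(p-q)/np.linalg.norm(p-q);M=np.eye(3)-np.outer(d,d);A+=M;b+=M@q
    return np.linalg.solve(A,b)
print('tip',tri((279,213.5),(384.2,150.4)))
print('neck',tri((240+262/6.667,170+425/6.667),(340+(774-533)/5,100+103/5)))
for z in(.128,.130,.132): print(z,world(w,279,213.5,z=z),world(s,384.2,150.4,z=z))
print('hole w',world(w,279.75,189.5,z=.046),'side',world(s,377,189,z=.046))
E
```

```text
[ 0.4238 -0.3607  0.2368]
tip [ 0.4221 -0.3609  0.1299]
neck [ 0.4237 -0.3616  0.1867]
0.128 [ 0.4223 -0.3605  0.128 ] [ 0.4225 -0.3645  0.128 ]
0.13 [ 0.423  -0.3605  0.13  ] [ 0.4214 -0.3615  0.13  ]
0.132 [ 0.4236 -0.3604  0.132 ] [ 0.4203 -0.3586  0.132 ]
hole w [ 0.4262 -0.361   0.046 ] side [ 0.4247 -0.361   0.046 ]
```

play_rows:
  moves:
    - {"travel":[0.4,0.04,0.5],"twist":[0,0,0],"hand":1}
    - {"travel":[0.4,0.04,3],"twist":[0,0,0],"hand":1}
    - {"travel":[0.4,0.04,6],"twist":[0,0,0],"hand":1}
    - {"travel":[0.4,0.04,7.8],"twist":[0,0,0],"hand":1}
    - {"travel":[0.4,0.04,8.4],"twist":[0,0,0],"hand":1}
    - {"travel":[0.4,0.04,8.8],"twist":[0,0,0],"hand":1}
    - {"travel":[0.4,0.04,9.2],"twist":[0,0,0],"hand":1}
    - {"travel":[0.4,0.04,9.2],"twist":[0,0,0],"hand":1}

```text
time_s: 30.75
eef_pos: [0.4273, -0.3612, 0.1445]
tool_rot: [0.999, 0.043, -0.001, -0.001]
wrist_force: [0.1, -0.2, -0.4]
opening: 0.0164
gripper_force: 30.0
```

play_rows:
  moves:
    - {"travel":[0,0,0.8],"twist":[0,0,0],"hand":1}
    - {"travel":[0,0,1.6],"twist":[0,0,0],"hand":1}
    - {"travel":[0,0,2.3],"twist":[0,0,0],"hand":1}
    - {"travel":[0,0,2.8],"twist":[0,0,0],"hand":1}
    - {"travel":[0,0,3.0],"twist":[0,0,0],"hand":1}
    - {"travel":[0,0,3.0],"twist":[0,0,0],"hand":1}

```text
time_s: 31.35
eef_pos: [0.427, -0.3611, 0.1141]
tool_rot: [0.999, 0.043, -0.002, -0.002]
wrist_force: [0.3, -0.5, -1.0]
opening: 0.0166
gripper_force: 30.0
```

Inserted down to the floor of the hole. I release to a partial opening, then lift.

play_rows:
  moves:
    - {"travel":[0,0,0],"twist":[0,0,0],"hand":0.7}
    - {"travel":[0,0,0],"twist":[0,0,0],"hand":0.5}
    - {"travel":[0,0,0],"twist":[0,0,0],"hand":0.4}
    - {"travel":[0,0,0],"twist":[0,0,0],"hand":0.4}
    - {"travel":[0,0,-2],"twist":[0,0,0],"hand":0.4}
    - {"travel":[0,0,-5],"twist":[0,0,0],"hand":0.4}
    - {"travel":[0,0,-9],"twist":[0,0,0],"hand":0.4}
    - {"travel":[-4,3,-12],"twist":[0,0,0],"hand":0.4}
    - {"travel":[-6,5,-12],"twist":[0,0,0],"hand":0.4}
    - {"travel":[-6,5,-12],"twist":[0,0,0],"hand":0.4}
    - {"travel":[-6,5,-12],"twist":[0,0,0],"hand":0.4}

```text
time_s: 32.45
eef_pos: [0.3714, -0.4168, 0.2347]
tool_rot: [0.999, 0.042, -0.001, -0.001]
wrist_force: [0.4, 0.5, 0.4]
opening: 0.055
gripper_force: 0.0
```

```bash
sed -i '/slot/,$d' m2.py; sed -i "/if n=='top'/d" m2.py; python3 m2.py; python3 - <<'E'
from h import *
c=cap('top');P=np.array([world(c,u,v) for u in range(360,395) for v in range(192,225)]);q=P[(P[:,2]>.17)&(P[:,2]<.2)];print('large',q.mean(0),len(q))
E
```

```text
top 77 [ 0.4193 -0.3652  0.0691] [ 0.432  -0.3517  0.1403]
0.1 4 [ 0.4258 -0.3522  0.0998] -0.35282038856028797 -0.35170869258835247 0.4230070963823205 0.42862125779836874
0.11 7 [ 0.4251 -0.353   0.1097] -0.35496512152906134 -0.35206162511253114 0.42112585396065694 0.43042456941070073
0.12 7 [ 0.4248 -0.3533  0.1203] -0.3565368430157133 -0.35170927922478595 0.4193130536582492 0.43034935980755307
0.13 17 [ 0.4262 -0.3552  0.1315] -0.363962663983349 -0.3519086795594609 0.421092484742579 0.43204125909358565
0.14 38 [ 0.4267 -0.3592  0.1371] -0.3652308454232982 -0.3540475245316924 0.42111287636994765 0.4319604211000789
side 53 [ 0.4196 -0.3601  0.0759] [ 0.4269 -0.3522  0.1358]
0.08 5 [ 0.4237 -0.3564  0.0783] -0.35726326100283634 -0.3552591470407619 0.42240111567263555 0.4246268627773774
0.1 13 [ 0.4231 -0.356   0.1005] -0.3600816510631061 -0.353392397562475 0.41982628101931946 0.42672378006396183
0.11 9 [ 0.4236 -0.3543  0.1089] -0.35707828989315193 -0.35221973176809707 0.42020062531168806 0.426260847964927
0.12 8 [ 0.4225 -0.3555  0.1223] -0.3570309854319401 -0.353125032817045 0.41957128666444915 0.42565436897178854
0.13 14 [ 0.4236 -0.3559  0.1298] -0.35875300158744183 -0.35347464968107345 0.42060984364063625 0.42694040594136856
large [ 0.51547875 -0.35203292  0.18431247] 162
```

The driver stands as it did at the start (top at about 0.137 m, upright) and the large one hasn't moved. I hand in.

```bash
python3 -c "
from workcell import robot
print(robot.sign_off())"
```

```text
the job is handed in; nothing more can be done
None
```

I handed the job in after about 33 s of the 72 s. The roller was pushed up to the strike at about 5 N on the teeth, which should be roughly 30 N of bearing. I did not recheck that bearing after lifting out, and no pass or fail verdict came back. The small screwdriver is upright in its hole, the large one measured where it stood, and the oil bottle was never approached.

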